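Refit the blender base's filter cartridge and switch it on

ROBOT

A 6-joint arm with a two-finger parallel gripper is mounted at the origin on the work surface. World frame = base frame: x ahead of the robot, y to its left, z up, the work surface at z = 0. Lengths are in mm, angles in rad, forces in N, time in s.
With the tool pointing down it reaches from about 375 to 925 mm from the base axis. Payload 5.7 kg.
Tool frame: the origin (TCP) lies at the very end of the fingers, on their centre line; the grasp point (between the pads) lies 19 mm behind it; z points along the fingers, y is the direction in which the jaws open and shut (so a half turn about z gives the same grasp; the last joint's range is limited). The gripper opens to 88 mm and grips with 3 to 60 N. Pads are 20 mm wide; open, the fingers measure 115 mm over their backs; the gripper's body (75 mm by 178 mm) begins 61 mm behind the grasp point.
Start: joints at [-1.457, 0.359, 1.51, -0, 1.272, -0.115], TCP at [136.072, -584.334, 222.623] pointing down, gripper open.
Joint ranges: [-2.97, 2.97], [-1.01, 2.36], [0.21, 2.38], [-0.96, 4.11], [0.2, 2.71], [-2.98, 2.98]. Speed limits (rad/s): [2.39, 2.39, 3.14, 3.14, 3.14, 3.14].

INTERFACE

Orientations are given as a 3x3 rotation matrix whose columns are the frame's x, y, z axes.
In Python, from rig import get_state, cams, bot gives the robot as it stands.
- The arm moves only by the tool arm_command, never from a script. Its argument "motion" is a list of rows, each a list of 4 numbers: the shift along the world's x, y, z in cm, then the turn about the world's z in rad. A call has 1 to 20 rows; each row shifts and turns the commanded pose from where the row before left it; what a row does not reach is not made up. A row lasts 1/8 s, in which the tool goes at most 62.5 mm and 10.7 degrees, less where a joint would pass 70% of its speed; a pose out of reach is approached as far as the arm can. A call is refused whole if a number of a shift passes 6.25 or a number of a turn 0.188, either way. A call with a gripper value outside its range is refused whole. "fingers" is the opening in per cent of the stroke, from 0 (shut) to 100 (fully open), set as the call begins (left out, the last holds). The fingers move at their own pace and stop on an object; "force" is the grip in N (left out, the last holds). Time passes only in rows, so rows that do not move let the fingers close. It gives the time, the measured TCP pose, the force and the opening at its end, in the units of the state.
- get_state(): the state, without advancing time (a new reading comes with each control period).
- cams.snapshot(name): name is "side" or "top"; returns the picture (420x560x3 uint8, red, green, blue); there is no depth.
- cams.calibration(name): a dict with "intrinsics" (3x3 intrinsics, pixels), "xyz" and "attitude" of the camera in the world. Camera axes: x right, y down, z forward; pixel columns grow to the right and rows downward; lengths in mm; the calibration is good to about 2 mm. A picture is of the moment at which its call begins. calibration takes no time and is no camera call.
- bot.close_job(): hands the job in, once; it reports no verdict.
The state is a dict: "t": time; "joint_positions": joint angles; "joint_vel": joint speeds; "effort": joint torques, N m; "eef_pos": TCP position; "eef_rot": TCP orientation; "ft_force": force on the tool from outside, world axes, zero at the start; "wrist_torque": the same for the moment, N m; "opening": finger opening in mm.
Only numpy, scipy, OpenCV 4.12 (cv2) and the standard library are available. Lean on these libraries where they do the work, as an engineer would, in place of code of your own. Each camera call takes 0.05 s, during which the arm holds its last target.

TASK

Put the washed filter cartridge back into the sloping bay of the blender base: hook its tongue under the lip at the bay's lower end, then swing it down until it lies fully home, flush in the bay. Only then flip the silver toggle switch all the way over, away from its starting side, let go of everything, and leave the jar, measuring cap, foot pad and nut driver where they are.

Things in the scene. Friction and masses are not known exactly. Their poses are not given: they have to be found in the camera images.
- base: Fixed chrome blender base, 246 mm deep (x), 200 mm wide (y), its low front facing roughly to the robot's left (+y): the front slopes up along x at 22 degrees from 50 to 109 mm above the counter, then a flat deck with toggle (+y side) and drive coupling (-y side). Origin: centre of its underside; x level, same heading as the bay's x.
- bay: Filter bay: open recess in the base's slope, 118 mm long, 95 wide, 16 deep. Origin: on its floor, mid-width, at the inner face of the lower end wall, 43 mm above the counter. x runs up the slope (22 degrees), y across, z square out of the slope. Cartridge at home: axes along the bay's, underside on the floor.
- bay_lip (a point): Middle of the free edge, at the underside, of the fixed aluminium lip over the bay's lower end: full width, 4 mm thick, top flush with the slope, covering bay x 0 to 10 mm with 12 mm clear height under it. The open length left is 108 mm, so the 114 mm cartridge goes in only tilted, tongue first.
- cartridge_fin (a point): Centre of the pull fin on the loose black filter cartridge (140 to 280 g), lying fin up: block 100 mm (x) by 90 (y) by 16 thick. Fin in mid-top: 40 mm along x, 10 thick along y, 34 high; this point is 17 mm above the block's top, 33 above its underside. x points away from the tongue, z out of the top. At home: bay x 64 to 68 mm, z 33 mm.
- cartridge_tongue (a point): Middle of the tip edge, at the underside, of the cartridge's tongue, which sticks out 14 mm from the block's -x end over the full 90 mm width, 5 mm thick, level with the underside. From the fin's centre: 64 mm along -x and 33 mm down (cartridge axes).
- toggle (a joint): Silver toggle switch on the base's rear deck: 0 = off, leaning 0.5 rad to the low front (the base's -x); 1.0 = on, leaning 0.5 rad the other way (the base's +x). It turns about a level axis along the bay's y, stays where it is left and needs 1 to 2 N at its tip.
- toggle_tip (a point): Centre of the 18 mm ball at the toggle's tip, 50 mm from its pivot; lever 11 mm thick. Pivot 127 mm above the counter, on a 50 x 36 mm block 14 mm high on the deck (deck 109 mm above the counter). The drive coupling, 84 mm wide and 24 high, is centred 100 mm from the pivot towards the base's -y.
- jar: Bystander: closed glass jar with steel lid, 80 mm wide, 115 mm high; origin at its underside.
- cap: Bystander: green plastic measuring cap, an open cup 56 mm wide, 45 mm high; origin at its underside.
- foot_pad: Bystander: grey rubber foot pad, disc 36 mm wide, 10 mm high; origin at its underside.
- nut_driver: Bystander: nut driver lying on the counter, about 205 mm long along its x, handle 26 mm square; origin at its underside under the handle.
Mind the look-alikes: they are no part of the job. Of the things that look like the part that bears cartridge_fin, take the one that is farthest from the robot's base at the start.

How it is judged:
By the outcome, as a careful person would: the job done as asked, in the order asked, and still so for the second after the job is handed in, with the robot touching nothing.
It also fails if it takes over 46 s, if anything falls off the work surface, if the arm or the gripper's body presses on something with over 40 N, if the wrist force passes 120 N, or if a joint passes its speed limit or range.

## Working session

There is one attempt and no reset: what is moved stays moved. The work goes in short steps, Python scripts to look and compute and a tool call to move; the robot and the scene stay as the last step left them, time stands still between calls to the robot, and variables do not carry over. Pictures are saved under pics/ and viewed, and the job is handed in when it is done.

Besides the shell and the picture viewer there is one more tool, called after "Request:" as a command line: name --pt "numbers of a row" for each row, then --argument value for the rest. arm_command: Moves the arm, as the interface text tells. Its arguments: {"type":"object","properties":{"motion":{"type":"array","items":{"type":"array","items":{"type":"number"}}},"fingers":{"type":"number"},"force":{"type":"number"}},"required":["motion"]}

```bash
mkdir -p pics; ls
python3 - <<'E'
from rig import get_state,cams,bot
import cv2,numpy as np
print(get_state())
for n in("top","side"):
    im=cams.snapshot(n); cv2.imwrite(f"pics/{n}0.png",im[:,:,::-1]); c=cams.calibration(n); print(n,c)
E
```

```text
pics
{'t': 0.0, 'joint_positions': array([-1.45709679e+00,  3.59509611e-01,  1.51143239e+00, -1.46206612e-05,
        1.27250685e+00, -1.15113011e-01]), 'joint_vel': array([ 5.97889380e-04, -4.76800188e-04, -4.09216485e-04,  1.01653639e-03,
        6.48643326e-05,  8.29878766e-04]), 'effort': array([ 7.85393386e-04, -5.15366471e+01, -2.70726532e+01,  6.78230147e-02,
        3.49315640e-02, -1.62977785e-04]), 'eef_pos': array([ 135.99267846, -583.6683281 ,  221.80687821]), 'eef_rot': array([[ 9.73935466e-01,  2.26825171e-01, -2.24479136e-04],
       [ 2.26825195e-01, -9.73933743e-01,  1.84262668e-03],
       [ 1.99326306e-04, -1.84551699e-03, -9.99998277e-01]]), 'ft_force': array([0.63115074, 0.49600451, 0.4327747 ]), 'wrist_torque': array([-0.00880639, -0.00807313, -0.03840801]), 'opening': 87.44201934329872}
top {'intrinsics': array([[393.11096758,   0.        , 283.50089299],
       [  0.        , 393.11096758, 202.69372664],
       [  0.        ,   0.        ,   1.        ]]), 'xyz': array([ 254.31754463,  -27.31668425, 1244.8987887 ]), 'attitude': array([[-7.14990215e-03, -9.85252528e-01,  1.70957112e-01],
       [-9.99973954e-01,  7.21305492e-03, -2.51731700e-04],
       [-9.85103747e-04, -1.70954459e-01, -9.85278439e-01]])}
side {'intrinsics': array([[533.50965312,   0.        , 285.16961878],
       [  0.        , 533.50965312, 219.18713816],
       [  0.        ,   0.        ,   1.        ]]), 'xyz': array([  339.1353813 , -1176.45516642,   936.573673  ]), 'attitude': array([[ 0.99577025, -0.03625578,  0.08442231],
       [-0.08963085, -0.5853114 ,  0.80583924],
       [ 0.02019702, -0.80999758, -0.58608532]])}
```

View pics/top0.png

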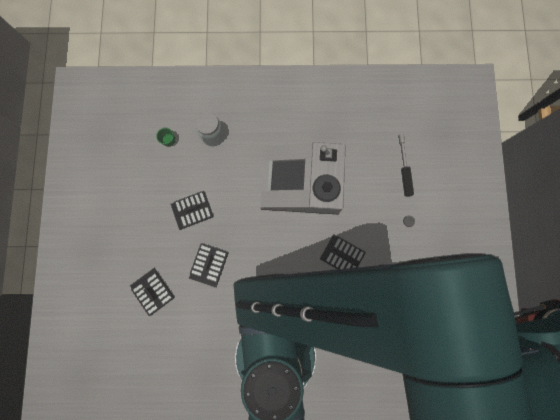

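View pics/side0.png

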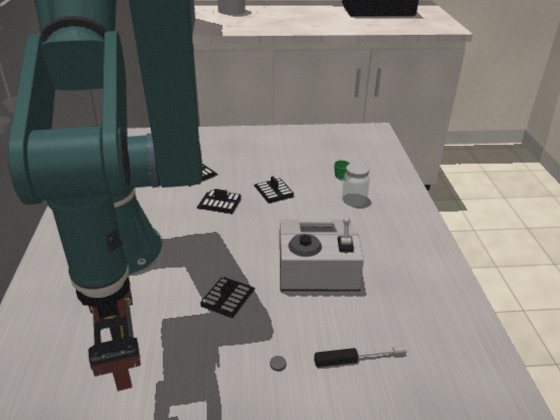

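The top view shows four cartridge-like blocks at (192,210), (209,265), (152,291) and (343,252). The base is near (303,178), the toggle near (327,152), the jar at (209,128), the cap at (166,137), the driver at (405,175) and the pad at (408,221). Next I'll measure distances and take enlarged crops.

```bash
cat > h.py <<'E'
from rig import get_state,cams,bot
import cv2,numpy as np
def cal(n):
    c=cams.calibration(n); return c["intrinsics"],c["xyz"],c["attitude"]
def ray(n,p):
    K,o,R=cal(n); d=R@np.linalg.solve(K,[p[0],p[1],1.]); return o,d
def onz(n,p,z):
    o,d=ray(n,p); return o+d*(z-o[2])/d[2]
def proj(n,P):
    K,o,R=cal(n); q=K@(R.T@(np.asarray(P,float)-o)); return q[:2]/q[2]
def tri(p_top,p_side):
    o1,d1=ray("top",p_top);o2,d2=ray("side",p_side)
    s=np.linalg.lstsq(np.c_[d1,-d2],o2-o1,rcond=None)[0]
    a=o1+d1*s[0];b=o2+d2*s[1]; return (a+b)/2,np.linalg.norm(a-b)
def crop(src,x0,y0,x1,y1,f,out):
    im=cv2.imread(src) if isinstance(src,str) else src
    cv2.imwrite(out,cv2.resize(im[y0:y1,x0:x1],None,fx=f,fy=f,interpolation=cv2.INTER_CUBIC))
E
python3 - <<'E'
from h import *
for p in [(192,210),(209,265),(152,291),(343,252)]:
    q=onz("top",p,16); print(p,q.round(),np.hypot(*q[:2]).round())
crop("pics/top0.png",160,180,230,235,10,"pics/c1.png")
crop("pics/top0.png",255,135,355,220,8,"pics/c2.png")
crop("pics/side0.png",240,165,380,300,5,"pics/c3.png")
E
```

```text
(192, 210) [446. 262.  16.] 517.0
(209, 265) [274. 204.  16.] 341.0
(152, 291) [197. 376.  16.] 424.0
(343, 252) [ 311. -211.   16.] 376.0
```

View pics/c1.png

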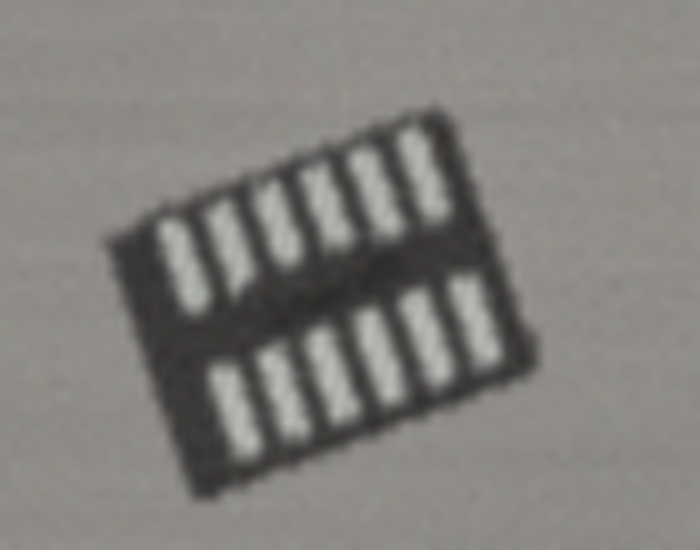

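View pics/c2.png

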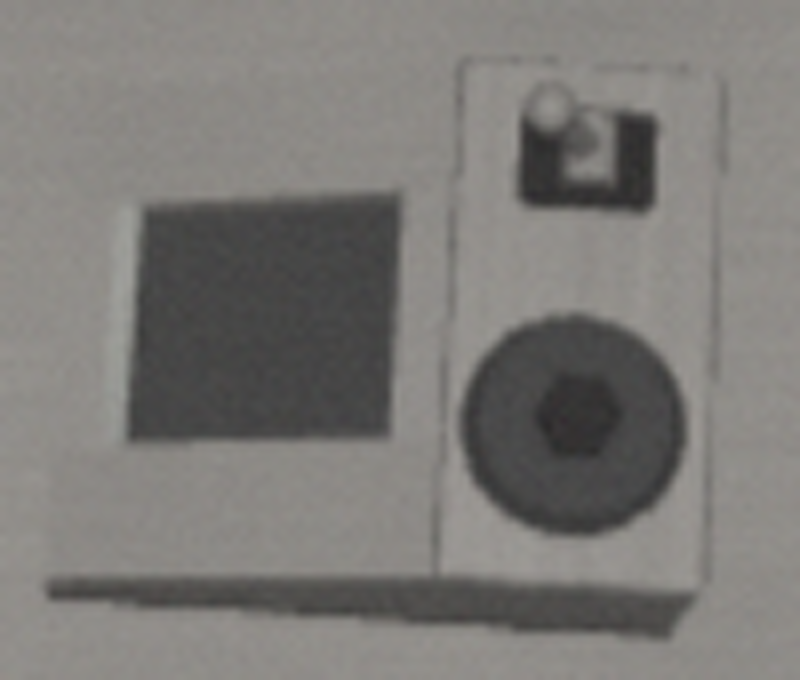

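View pics/c3.png

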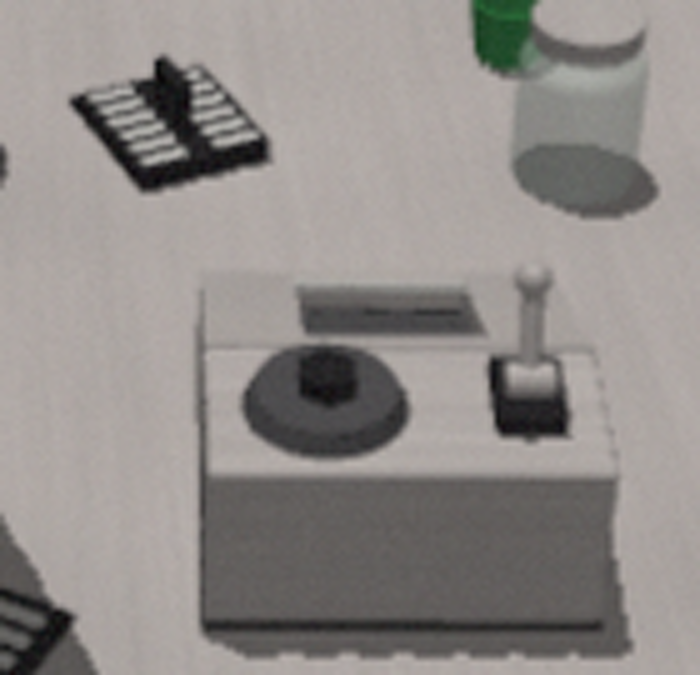

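The one meant is (192,210): it is 517 mm from the robot base, against 341, 424 and 376 mm for the others, and it has the fin and a wider dark tongue margin on its left (+y) side. In the side view the tongue is hidden behind the block, which agrees. The toggle leans left/front, and the bay's lower end is at image left (+y). Now I'll measure these.

Run:
```python
from h import *
im=cv2.imread("pics/top0.png"); g=cv2.cvtColor(im,cv2.COLOR_BGR2GRAY)
f=8;x0,y0=160,180
G=cv2.resize(g[y0:235,x0:230],None,fx=f,fy=f,interpolation=cv2.INTER_CUBIC)
def full(p): return ((np.asarray(p)+.5)/f-.5)+[x0,y0]
m=(G<110).astype(np.uint8)
m2=cv2.morphologyEx(m,cv2.MORPH_CLOSE,np.ones((45,45)))
cs,_=cv2.findContours(m2,cv2.RETR_EXTERNAL,cv2.CHAIN_APPROX_NONE);c=max(cs,key=cv2.contourArea)
r=cv2.minAreaRect(c);print(r)
hull=cv2.convexHull(c); ap=cv2.approxPolyDP(hull,12,True)[:,0]
for p in ap: q=full(p);print(q.round(1),onz("top",q,0).round(1),onz("top",q,16).round(1))
fill=np.zeros_like(m);cv2.drawContours(fill,[c],-1,1,-1);fill=cv2.erode(fill,np.ones((13,13)))
w=((G>118)&(fill>0)).astype(np.uint8)
n,l,s,ce=cv2.connectedComponentsWithStats(w)
P=[]
for i in range(1,n):
    if s[i,4]>150:
        q=full(ce[i]);P.append(onz("top",q,16)[:2]);print(s[i,4],q.round(1),P[-1].round(1))
P=np.array(P);print("mean",P.mean(0))
rr=cv2.minAreaRect(P.astype(np.float32));print(rr)
cv2.imwrite("pics/m1.png",w*255)
```

```text
((255.58518981933594, 241.84854125976562), (235.357421875, 304.06451416015625), 69.14553833007812)
[203.8 190.7] [511.6 229.6   0. ] [508.3 226.3  16. ]
[213.2 216.3] [427.8 197.4   0. ] [425.6 194.5  16. ]
[178.9 229.4] [386.5 305.2   0. ] [384.8 300.9  16. ]
[170.1 203.6] [470.2 336.9   0. ] [467.4 332.3  16. ]
1660 [201.8 196.9] [488.1 232. ]
1653 [197.1 198.7] [482.5 247. ]
1531 [192.2 200.1] [478.  262.5]
1509 [187.3 201.9] [472.3 277.6]
1529 [182.6 204. ] [465.6 292.4]
1660 [177.9 206. ] [459.2 307. ]
1710 [207.1 211.5] [441.  214.1]
1763 [202.2 213.2] [435.7 229.3]
1726 [197.5 215.1] [429.7 244.1]
1784 [192.7 217.1] [423.6 259.1]
1689 [187.9 218.8] [418.3 274.1]
1744 [183.1 220.6] [412.8 289.1]
mean [450.56423924 260.68939804]
((450.8424377441406, 260.82489013671875), (52.08296585083008, 80.31470489501953), 20.797821044921875)
```

Run:
```python
from h import *
# base points read from crop c2 (8x, origin 255,135)
t=lambda u,v:np.array([255+(u+.5)/8-.5,135+(v+.5)/8-.5])
s=lambda u,v:np.array([240+(u+.5)/5-.5,165+(v+.5)/5-.5])
for nm,p,z in [("deck bl",t(466,62),109),("deck br",t(722,72),109),("deck fl",t(438,578),109),("deck fr",t(706,583),109),("low front near",t(50,582),50),
 ("baylip top +x",t(147,207),58),("bay lip -x",t(130,440),58),("bay up +x",t(402,192),100),("bay up -x",t(388,438),98),("coupling",t(577,415),133),("block",t(588,160),123)]:
    print(nm,onz("top",p,z).round(1))
for nm,p,z in [("S deck -x far",s(206,350),109),("S deck near -x",s(205,475),109),("S deck near +x",s(615,475),109),("S deck far +x",s(592,350),109),("S low front -x",s(203,275),50)]:
    print(nm,onz("side",p,z).round(1))
print("ball",tri(t(550,107),s(533,277)))
```

```text
deck bl [ 635.4 -117.2  109. ]
deck br [ 630.7 -213.5  109. ]
deck fl [ 438.6 -103.1  109. ]
deck fr [ 436.1 -201.1  109. ]
low front near [447.7  42.3  50. ]
baylip top +x [594.4   4.4  58. ]
bay lip -x [501.6  11.2  58. ]
bay up +x [587.5 -92.8 100. ]
bay up -x [493.3 -86.2  98. ]
coupling [ 494.  -152.8  133. ]
block [ 592.6 -160.5  123. ]
S deck -x far [ 441.2 -104.5  109. ]
S deck near -x [ 432.6 -202.4  109. ]
S deck near +x [ 629.6 -215.4  109. ]
S deck far +x [ 638.3 -117.   109. ]
S low front -x [452.6  41.4  50. ]
ball (array([ 596.98774327, -141.4604905 ,  174.55091993]), np.float64(0.796360589855967))
```

Measured positions:
- **Cartridge:** the fin is at (450.7, 260.7) and its +x heads at −69.1°. The edges lie 51 mm and 64 mm from the fin, as they should.
- **Base:** its x heads at about −93.9° and the bay origin is near (546.7, 10, 43). The deck corners agree in both views.

The jaws need to lie along 20.9°. I'll grip the fin high and about 6 mm to the rear, so the cartridge can pivot in the jaws.

Request:
arm_command --pt "4.49 3.63 0 0.09" --pt "4.49 3.63 0 0.09" --pt "4.49 3.63 0 0.09" --pt "4.49 3.63 0 0.09" --pt "4.49 3.63 0 0.09" --pt "4.49 3.63 0 0.09" --pt "4.49 3.63 0 0.09" --pt "1.8 5.4 0 0.09" --pt "1.8 5.4 0 0.09" --pt "1.8 5.4 0 0.09" --pt "1.8 5.4 0 0.09" --pt "1.8 5.4 0 0.09" --pt "-1.2 5.2 -2 0.09" --pt "-1.2 5.2 -2 0.09" --pt "-1.2 5.2 -2 0.09" --pt "-1.2 5.2 -2 0.09" --pt "-1.2 5.2 -2 0.09" --pt "-1.36 2.76 -2 0.09" --pt "-1.36 2.76 -2 0.087" --fingers 45 --force 15

```text
t: 2.48
eef_pos: [452.4, 256.2, 81.8]
eef_rot: [[-0.36, 0.933, -0.0], [0.933, 0.36, -0.0], [0.0, -0.0, -1.0]]
ft_force: [0.3, 0.2, 0.0]
opening: 39.7
```

Run:
```python
from h import *
cv2.imwrite("pics/top1.png",cams.snapshot("top")[:,:,::-1]);cv2.imwrite("pics/side1.png",cams.snapshot("side")[:,:,::-1])
s=get_state();print(s["t"],s["eef_pos"],np.degrees(np.arctan2(s["eef_rot"][1,1],s["eef_rot"][0,1])),s["opening"],s["ft_force"])
crop("pics/side1.png",200,100,400,250,4,"pics/s1.png")
```

```text
2.575 [449.92627159 256.16250412  80.51764535] 21.136660278766723 39.6302665582928 [ 0.4843132  -0.22168136  0.29246671]
```

View pics/s1.png

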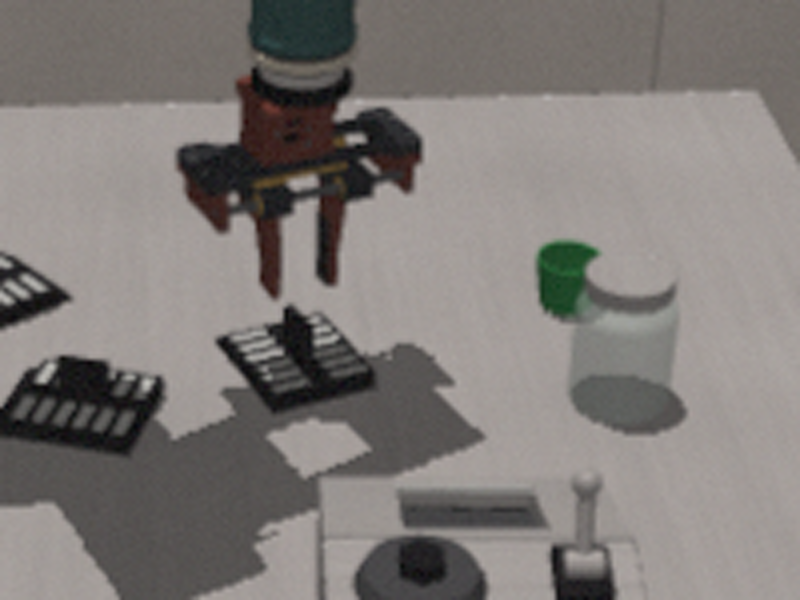

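The side crop shows the fingers at about (300,290), straddling the fin at (295,325). I'll go down and grip it.

Request:
arm_command --pt "0 0 -1.5 0" --pt "0 0 -1.5 0" --pt "0 0 -1.3 0" --pt "0 0 -1.3 0" --pt "0 0 0 0"

```text
t: 3.2
eef_pos: [452.5, 254.3, 25.5]
eef_rot: [[-0.356, 0.934, -0.002], [0.934, 0.356, -0.001], [-0.0, -0.002, -1.0]]
ft_force: [-0.1, 0.1, 0.1]
opening: 39.5
```

Request:
arm_command --pt "0 0 0 0" --pt "0 0 0 0" --pt "0 0 0 0" --pt "0 0 0 0" --pt "0 0 0 0" --pt "0 0 0 0" --fingers 0 --force 20

```text
t: 3.95
eef_pos: [453.0, 254.9, 27.0]
eef_rot: [[-0.357, 0.934, -0.0], [0.934, 0.357, -0.0], [0.0, -0.0, -1.0]]
ft_force: [-2.7, -1.4, 5.5]
opening: 10.0
```

Request:
arm_command --pt "0 0 1 0" --pt "0 0 2 0" --pt "0 0 3 0" --pt "0 0 4 0" --pt "0 0 4 0" --pt "0 0 2 0" --pt "0 0 0 0"

```text
t: 4.82
eef_pos: [454.5, 255.5, 188.5]
eef_rot: [[-0.357, 0.934, 0.004], [0.934, 0.357, 0.002], [0.0, 0.004, -1.0]]
ft_force: [-0.8, -0.1, -1.6]
opening: 9.7
```

Run:
```python
from h import *
cv2.imwrite("pics/side2.png",cams.snapshot("side")[:,:,::-1])
s=get_state();print(s["t"],s["eef_pos"],s["opening"],s["ft_force"],s["wrist_torque"])
crop("pics/side2.png",200,60,400,210,4,"pics/s2.png")
```

```text
4.875 [453.47281744 255.08492148 187.10004082] 9.824881824495137 [ 0.21450935 -0.37540374 -1.40782264] [-0.05333353 -0.08490763  0.02338322]
```

View pics/s2.png

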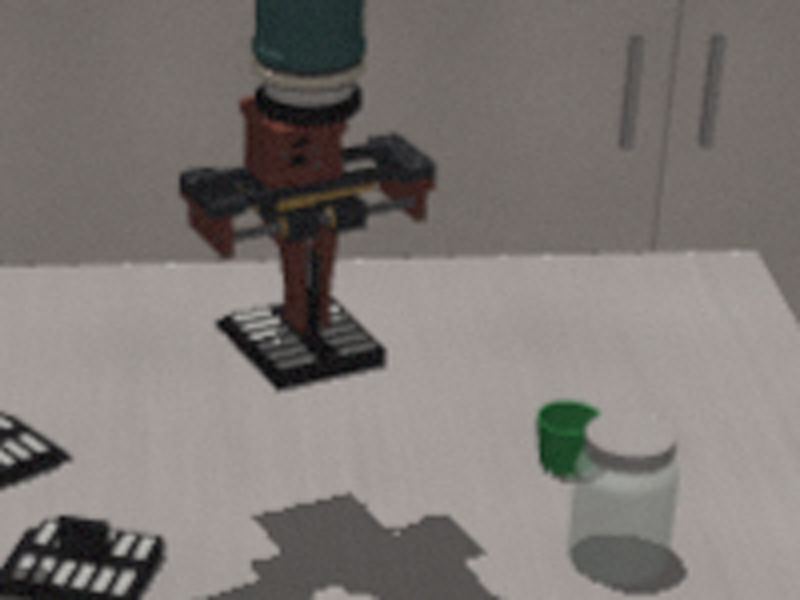

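It is held level with the opening at 9.8 mm, and about 1.5 N of weight shows at the wrist. Next I'll carry it over the bay, turn it to the base's heading, and check the alignment in the pictures.

Request:
arm_command --pt "1.115 -3.85 0 -0.054" --pt "1.115 -3.85 0 -0.054" --pt "1.115 -3.85 0 -0.054" --pt "1.115 -3.85 0 -0.054" --pt "1.115 -3.85 0 -0.054" --pt "1.115 -3.85 -0.5 -0.054" --pt "1.115 -3.85 -0.8 -0.054" --pt "1.115 -3.85 -0.8 -0.055" --pt "0 0 0 0" --pt "0 0 0 0"

```text
t: 6.12
eef_pos: [541.2, -52.6, 164.4]
eef_rot: [[0.068, 0.998, -0.003], [0.998, -0.068, 0.001], [0.001, -0.003, -1.0]]
ft_force: [-0.3, 0.0, -0.1]
opening: 9.7
```

Run:
```python
from h import *
cv2.imwrite("pics/side3.png",cams.snapshot("side")[:,:,::-1]);cv2.imwrite("pics/top3.png",cams.snapshot("top")[:,:,::-1])
s=get_state();print(s["t"],s["eef_pos"],s["opening"],s["ft_force"],np.degrees(np.arctan2(s["eef_rot"][1,1],s["eef_rot"][0,1])))
crop("pics/side3.png",260,140,400,300,5,"pics/s3.png")
crop("pics/top3.png",230,100,370,220,5,"pics/t3.png")
```

```text
6.225 [541.56360395 -52.00879735 165.10626725] 9.56752777673774 [-0.29288819  0.17289164 -2.18321996] -3.8342638741028185
```

View pics/s3.png

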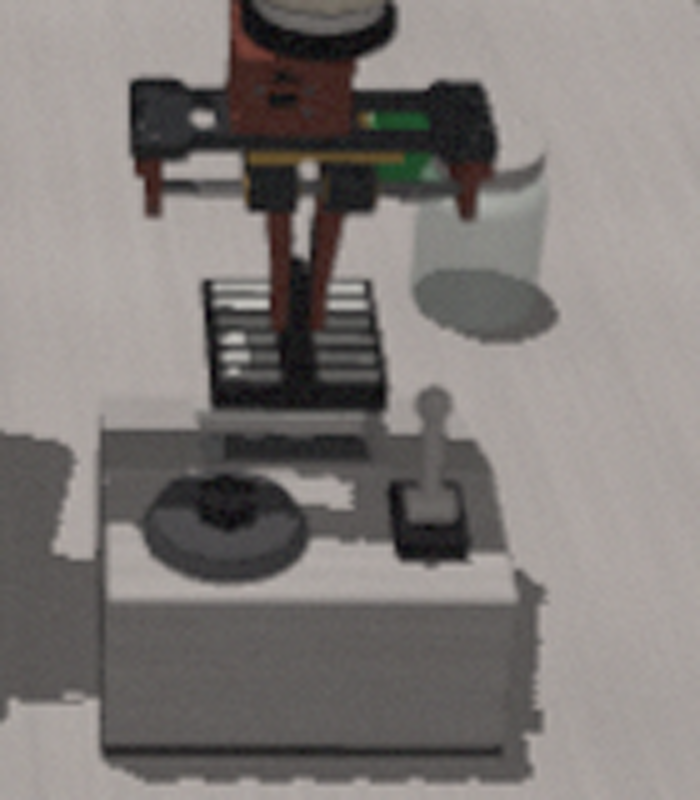

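View pics/t3.png

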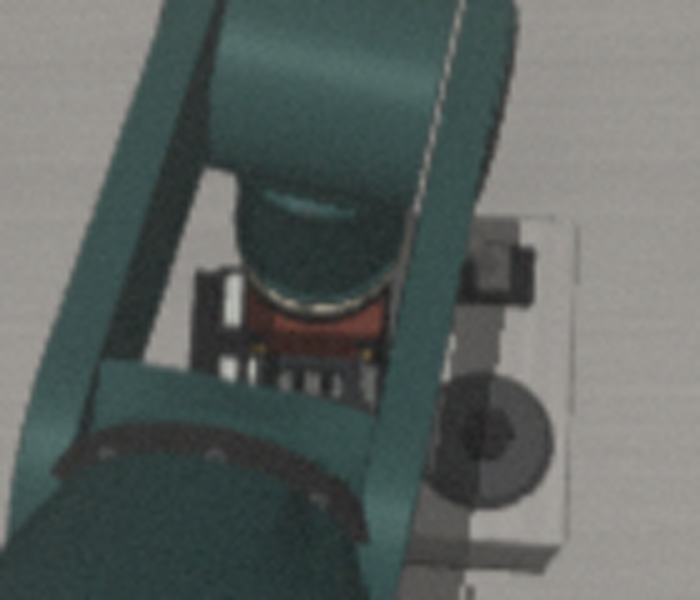

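Run:
```python
from h import *
xh=np.array([-.068,-.998]);yh=np.array([.998,-.068]);O=np.array([546.7,10.])
uv=lambda P:(np.round((P[:2]-O)@xh,1),np.round((P[:2]-O)@yh,1))
s=lambda u,v:np.array([260+(u+.5)/5-.5,140+(v+.5)/5-.5])
s0=lambda u,v:np.array([240+(u+.5)/5-.5,165+(v+.5)/5-.5])
t=lambda u,v:np.array([255+(u+.5)/8-.5,135+(v+.5)/8-.5])
for n,p,z in [("cart rear bot L",s(214,410),138.5),("R",s(384,408),138.5),("top L",s(211,382),154.5),("top R",s(383,378),154.5)]: print(n,uv(onz("side",p,z)))
for n,p,z in [("bay up L",s0(308,333),102),("R",s0(484,333),102),("lip L",s0(298,288),61.6),("lip R",s0(466,288),61.6),("deck edge L",s0(206,350),109),("R",s0(592,350),109)]: print(n,uv(onz("side",p,z)))
for n,p,z in [("T lip R",t(147,207),61.6),("T lip L",t(130,440),61.6),("T up R",t(402,192),102),("T up L",t(388,438),102)]: print(n,uv(onz("top",p,z)))
g=cv2.imread("pics/side0.png");crop(g,290,205,350,240,12,"pics/bay0.png")
```

```text
cart rear bot L (np.float64(105.4), np.float64(-42.8))
R (np.float64(103.2), np.float64(44.1))
top L (np.float64(103.4), np.float64(-44.8))
top R (np.float64(99.3), np.float64(42.7))
bay up L (np.float64(97.7), np.float64(-44.1))
R (np.float64(97.2), np.float64(47.5))
lip L (np.float64(3.0), np.float64(-43.8))
lip R (np.float64(2.5), np.float64(50.0))
deck edge L (np.float64(121.5), np.float64(-97.5))
R (np.float64(120.6), np.float64(100.0))
T lip R (np.float64(2.5), np.float64(47.0))
T lip L (np.float64(2.0), np.float64(-45.8))
T up R (np.float64(99.8), np.float64(47.1))
T up L (np.float64(99.5), np.float64(-47.6))
```

View pics/bay0.png

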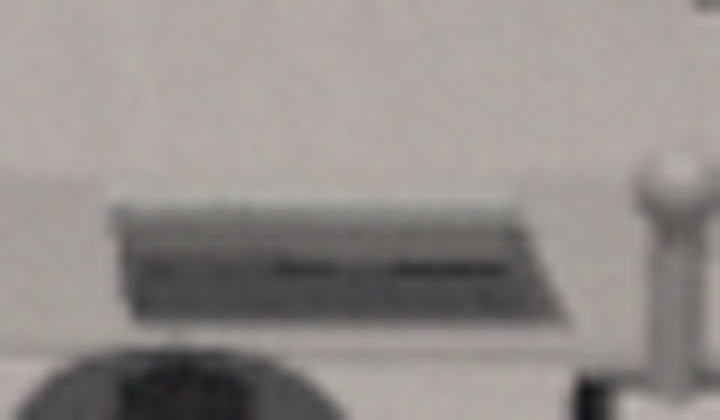

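Seen by the same camera, the cartridge sits about 1 mm to the −v side of the bay's middle, and its heading matches. So the plan is to set its rear edge on the slope just above the bay and roll it in the grip about that edge until the tongue drops into the bay.

Request:
arm_command --pt "0.055 -0.665 -0.8 0" --pt "0 0 -1.2 0" --pt "0 0 -0.8 0" --pt "0 0 -0.36 0" --pt "0 0 0 0"

```text
t: 6.85
eef_pos: [542.8, -59.5, 133.8]
eef_rot: [[0.068, 0.998, -0.001], [0.998, -0.068, 0.0], [0.0, -0.001, -1.0]]
ft_force: [0.2, -0.4, -1.8]
opening: 9.7
```

Request:
arm_command --pt "0.01 0.1 -0.2 0" --pt "0.01 0.15 -0.25 0" --pt "0.01 0.17 -0.28 0" --pt "0.01 0.17 -0.28 0" --pt "0 0 0 0"

```text
t: 7.48
eef_pos: [543.7, -53.4, 124.1]
eef_rot: [[0.068, 0.998, 0.001], [0.998, -0.068, 0.0], [0.0, 0.001, -1.0]]
ft_force: [0.3, 1.9, 4.9]
opening: 10.0
```

Run:
```python
from h import *
cv2.imwrite("pics/side4.png",cams.snapshot("side")[:,:,::-1])
s=get_state();print(s["t"],s["eef_pos"],s["opening"],s["ft_force"],s["wrist_torque"])
crop("pics/side4.png",260,140,400,260,5,"pics/s4.png")
```

```text
7.525 [543.6737373  -53.41681232 124.07515995] 9.429586428712561 [0.67754876 2.76532572 4.37312394] [ 0.38194663  0.02081058 -0.01259755]
```

View pics/s4.png

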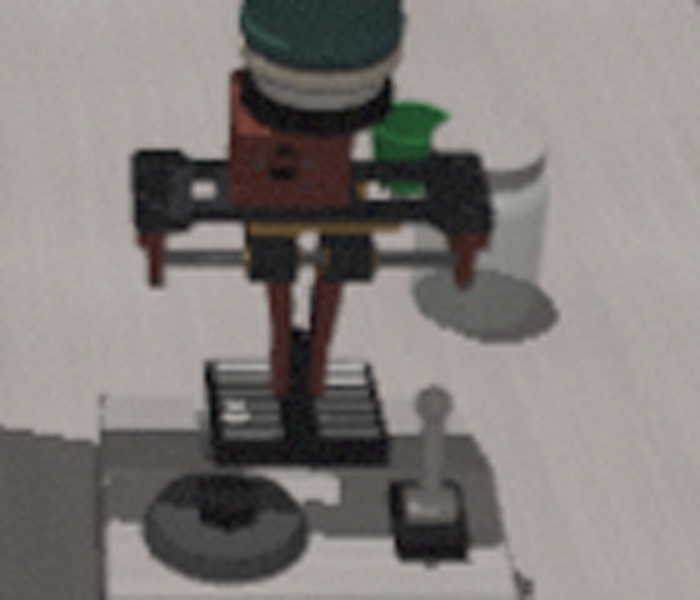

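There is contact force of about 6 N at the rear edge and the cartridge has begun to tilt. I'll continue the roll.

Request:
arm_command --pt "0.01 0.11 -0.22 0" --pt "0.01 0.11 -0.23 0" --pt "0.01 0.11 -0.23 0" --pt "0.0 0.11 -0.22 0" --pt "0 0 0 0"

```text
t: 8.15
eef_pos: [543.9, -49.5, 114.8]
eef_rot: [[0.068, 0.998, 0.0], [0.998, -0.068, -0.0], [-0.0, 0.0, -1.0]]
ft_force: [0.7, 1.9, 2.4]
opening: 9.6
```

Request:
arm_command --pt "0.01 0.07 -0.24 0" --pt "0.0 0.07 -0.24 0" --pt "0.01 0.07 -0.25 0" --pt "0 0 0 0"

```text
t: 8.65
eef_pos: [544.1, -46.9, 107.6]
eef_rot: [[0.068, 0.998, 0.0], [0.998, -0.068, 0.001], [0.001, 0.0, -1.0]]
ft_force: [1.6, 3.7, 4.0]
opening: 9.7
```

Run:
```python
from h import *
cv2.imwrite("pics/side5.png",cams.snapshot("side")[:,:,::-1])
s=get_state();print(s["t"],s["eef_pos"],s["opening"],s["ft_force"],s["wrist_torque"])
crop("pics/side5.png",260,140,400,260,5,"pics/s5.png")
```

```text
8.7 [544.09753037 -46.88111323 107.63048159] 10.128006140176737 [0.89068212 3.41336835 4.0899709 ] [ 0.40160122 -0.15294733  0.00791554]
```

View pics/s5.png

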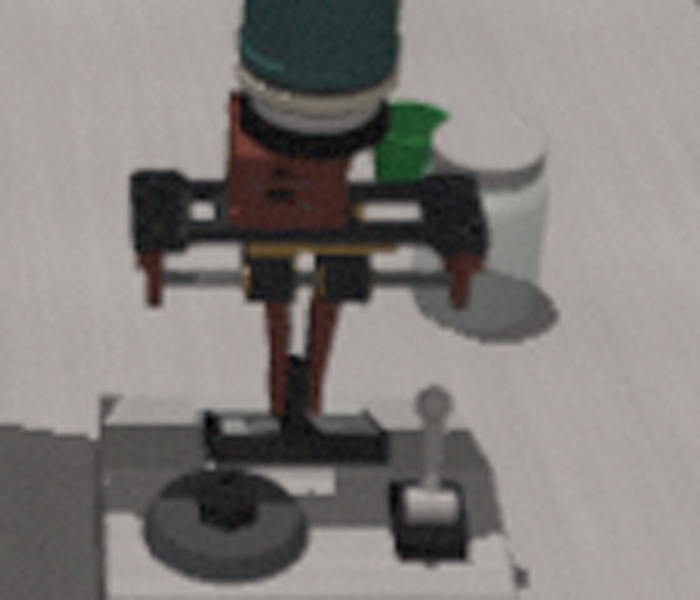

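It now lies tilted past the slope angle with its rear edge on the slope above the bay. I'll roll the last few degrees and watch for the tongue meeting the bay floor.

Request:
arm_command --pt "0.0 0.06 -0.2 0" --pt "0.0 0.04 -0.15 0" --pt "0 0 0 0"

```text
t: 9.07
eef_pos: [544.2, -46.3, 105.5]
eef_rot: [[0.068, 0.998, 0.001], [0.998, -0.068, -0.0], [-0.0, 0.001, -1.0]]
ft_force: [-3.1, 3.2, 17.5]
opening: 10.3
```

Request:
arm_command --pt "0.0 0.02 -0.1 0" --pt "0 0 0 0"

```text
t: 9.32
eef_pos: [544.2, -46.3, 105.5]
eef_rot: [[0.068, 0.998, 0.001], [0.998, -0.068, -0.001], [-0.001, 0.001, -1.0]]
ft_force: [-4.7, 2.3, 25.2]
opening: 10.3
```

Run:
```python
from h import *
cv2.imwrite("pics/side6.png",cams.snapshot("side")[:,:,::-1]);cv2.imwrite("pics/top6.png",cams.snapshot("top")[:,:,::-1])
s=get_state();print(s["t"],s["eef_pos"],s["opening"],s["ft_force"],s["wrist_torque"])
crop("pics/side6.png",290,200,350,245,12,"pics/s6.png")
crop("pics/top6.png",230,120,350,210,6,"pics/t6.png")
```

```text
9.425 [544.21109164 -46.38281803 105.46702431] 9.85417708842853 [-5.16866962  1.47292706 25.22170511] [ 0.32966544  1.06873355 -0.04883568]
```

View pics/s6.png

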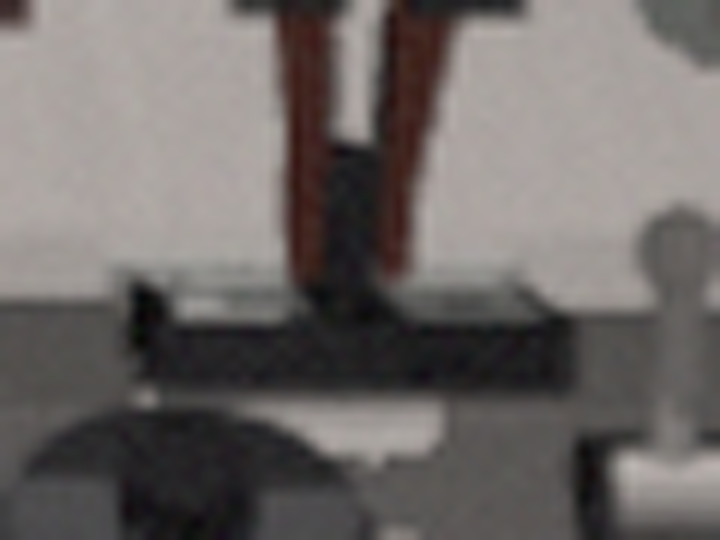

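View pics/t6.png

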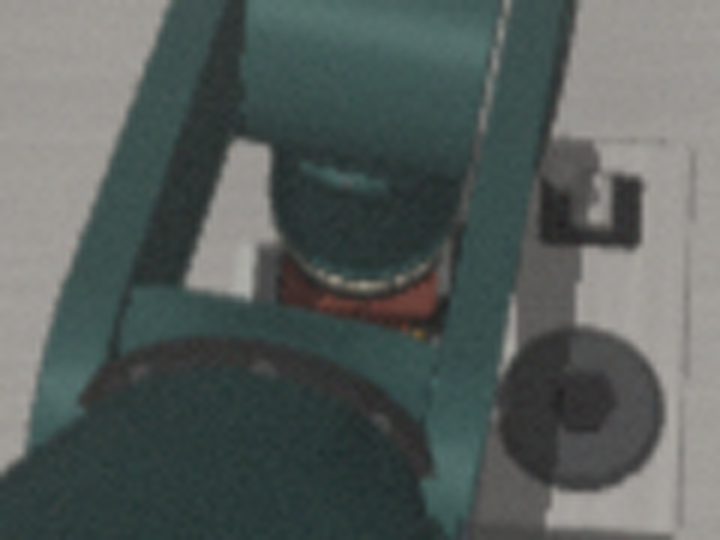

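The motion stopped with 25 N at z = 105.5. The tongue-on-floor height I predicted was 105.1, whereas resting on the lip would have stopped it near 113, so the tongue is in the bay. I'll ease the load, then slide down the slope under the lip.

Request:
arm_command --pt "-0.05 0 0.15 0" --pt "0.01 0.18 -0.07 0" --pt "0.01 0.18 -0.07 0" --pt "0.01 0.18 -0.07 0" --pt "0.01 0.18 -0.07 0" --pt "0 0 0 0"

```text
t: 10.18
eef_pos: [544.7, -39.6, 102.3]
eef_rot: [[0.068, 0.998, 0.002], [0.998, -0.068, -0.001], [-0.001, 0.002, -1.0]]
ft_force: [-0.4, -1.1, 7.2]
opening: 9.9
```

Run:
```python
from h import *
cv2.imwrite("pics/side7.png",cams.snapshot("side")[:,:,::-1])
s=get_state();print(s["t"],s["eef_pos"],s["opening"],s["ft_force"],s["wrist_torque"])
crop("pics/side7.png",290,200,350,245,12,"pics/s7.png")
```

```text
10.225 [544.70288015 -39.65283691 102.30001392] 9.476781939369154 [ 0.14954751 -0.27203653  6.82522173] [ 0.11783111 -0.14481895  0.00365928]
```

View pics/s7.png

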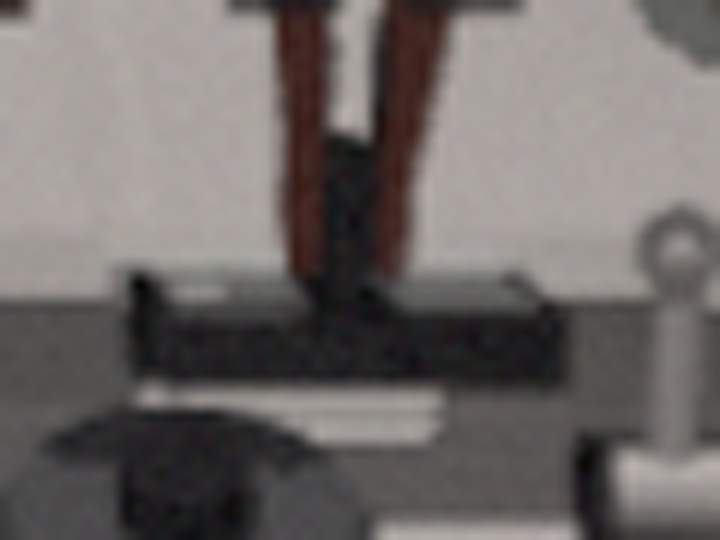

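It slides freely and the rear edge has moved about 7 mm down the slope. I'll carry on until the end wall or lip pushes back.

Request:
arm_command --pt "0.01 0.15 -0.06 0" --pt "0.01 0.15 -0.06 0" --pt "0 0 0 0"

```text
t: 10.6
eef_pos: [544.8, -36.7, 101.1]
eef_rot: [[0.068, 0.998, 0.002], [0.998, -0.068, -0.001], [-0.001, 0.002, -1.0]]
ft_force: [0.1, -1.4, 5.6]
opening: 9.9
```

Request:
arm_command --pt "0.01 0.15 -0.06 0" --pt "0.01 0.15 -0.06 0" --pt "0 0 0 0"

```text
t: 10.98
eef_pos: [545.1, -33.6, 99.8]
eef_rot: [[0.068, 0.998, 0.002], [0.998, -0.068, -0.001], [-0.001, 0.002, -1.0]]
ft_force: [0.0, -1.6, 7.5]
opening: 9.6
```

Run:
```python
from h import *
cv2.imwrite("pics/side8.png",cams.snapshot("side")[:,:,::-1])
s=get_state();print(s["t"],s["eef_pos"],s["opening"],s["ft_force"],s["wrist_torque"])
crop("pics/side8.png",290,200,350,245,12,"pics/s8.png")
```

```text
11.025 [545.03807084 -33.66144109  99.85089856] 9.8929536683 [ 0.37600032 -1.90795101  6.91345584] [ 0.01050016 -0.10920491 -0.08279226]
```

View pics/s8.png

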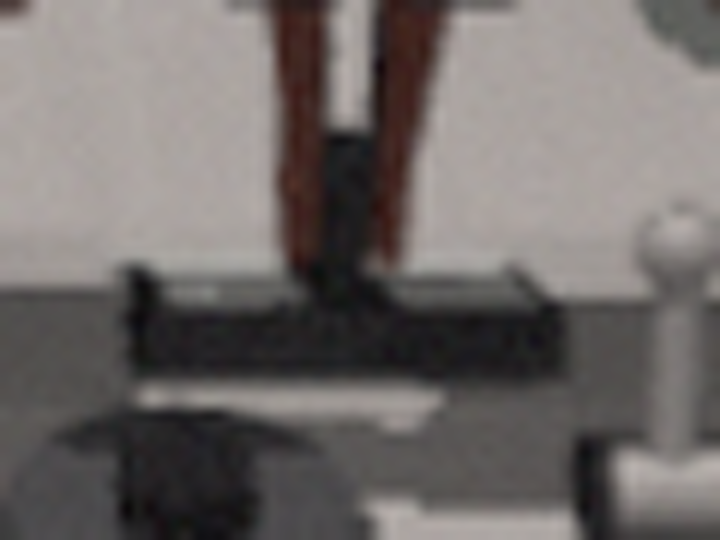

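Request:
arm_command --pt "0.01 0.15 -0.06 0" --pt "0.01 0.1 -0.04 0" --pt "0 0 0 0"

```text
t: 11.4
eef_pos: [545.2, -31.2, 98.8]
eef_rot: [[0.068, 0.998, 0.001], [0.998, -0.068, -0.001], [-0.001, 0.002, -1.0]]
ft_force: [0.6, -1.7, 7.2]
opening: 9.7
```

Run:
```python
from h import *
cv2.imwrite("pics/side9.png",cams.snapshot("side")[:,:,::-1])
s=get_state();print(s["t"],s["eef_pos"],s["opening"],s["ft_force"],s["wrist_torque"])
crop("pics/side9.png",290,200,350,245,12,"pics/s9.png")
```

```text
11.45 [545.19885015 -31.17261948  98.82847415] 9.46369403951631 [ 0.57428407 -0.10196265  6.76328035] [ 0.05002855 -0.0701357  -0.01795309]
```

View pics/s9.png

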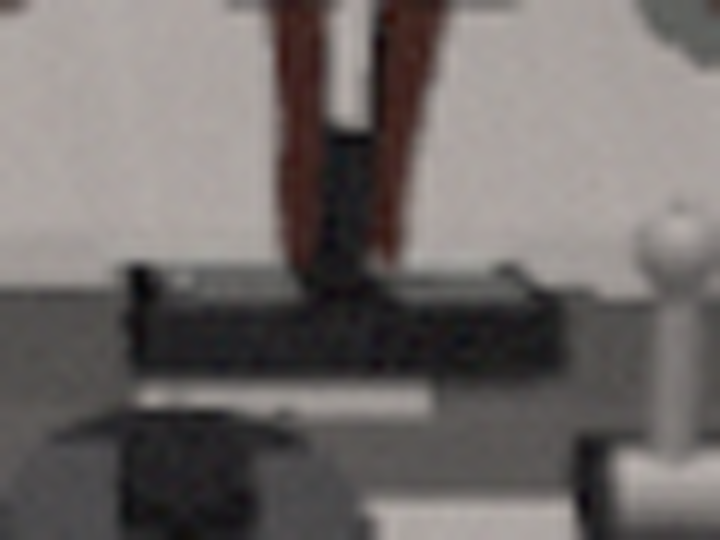

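Request:
arm_command --pt "0.01 0.15 -0.06 0" --pt "0.01 0.15 -0.06 0" --pt "0 0 0 0"

```text
t: 11.82
eef_pos: [545.4, -28.9, 98.0]
eef_rot: [[0.068, 0.998, 0.002], [0.998, -0.068, -0.002], [-0.002, 0.002, -1.0]]
ft_force: [-0.8, -3.2, 10.3]
opening: 9.9
```

Run:
```python
from h import *
cv2.imwrite("pics/side10.png",cams.snapshot("side")[:,:,::-1])
s=get_state();print(s["t"],s["eef_pos"],s["opening"],s["ft_force"],s["wrist_torque"])
crop("pics/side10.png",290,200,350,245,12,"pics/s10.png")
```

```text
11.875 [545.36997146 -28.8938449   97.99019624] 9.603254346055419 [-1.13698535 -4.01199592 10.41731545] [-0.49618171  0.1873639  -0.08494408]
```

View pics/s10.png

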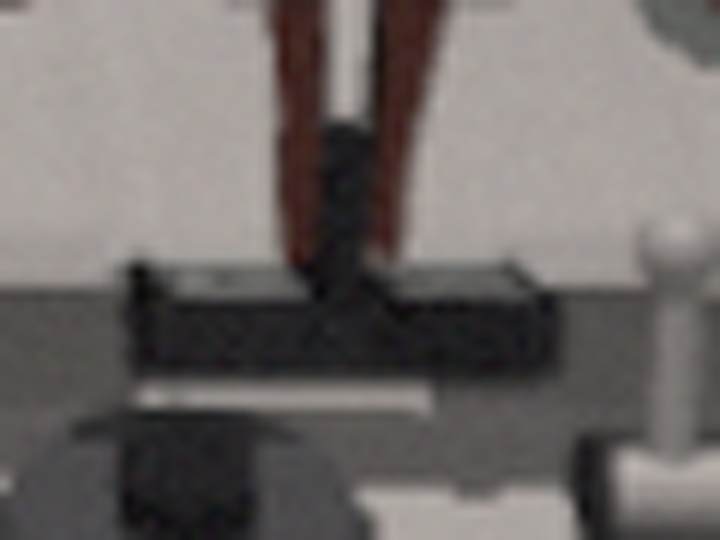

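The moment has reversed and Fy has turned against the slide, so the tongue is meeting the lower end and the rear edge is off the slope. I'll let go so it can swing down, then look.

Request:
arm_command --pt "0 -0.1 0.04 0" --pt "0 0 0 0" --pt "0 0 0 0" --pt "0 0 0 0" --fingers 35

```text
t: 12.38
eef_pos: [544.3, -28.3, 97.3]
eef_rot: [[0.068, 0.998, -0.001], [0.998, -0.068, 0.0], [0.0, -0.001, -1.0]]
ft_force: [0.6, 0.1, -0.0]
opening: 30.8
```

Request:
arm_command --pt "0 0 1.5 0" --pt "0 0 2.5 0" --pt "0 0 2 0" --pt "0 0 0 0"

```text
t: 12.88
eef_pos: [546.2, -28.6, 159.9]
eef_rot: [[0.068, 0.998, 0.004], [0.998, -0.068, -0.001], [-0.0, 0.004, -1.0]]
ft_force: [0.3, 1.0, 0.4]
opening: 31.1
```

Run:
```python
from h import *
cv2.imwrite("pics/side11.png",cams.snapshot("side")[:,:,::-1])
s=get_state();print(s["t"],s["eef_pos"],s["opening"],s["ft_force"],s["wrist_torque"])
crop("pics/side11.png",280,190,350,245,11,"pics/s11.png")
```

```text
12.925 [545.20287881 -28.44551866 158.69723914] 30.70318703102747 [ 0.2383901  -0.85246559  0.34862619] [-0.06314595 -0.06287931  0.02856323]
```

View pics/s11.png

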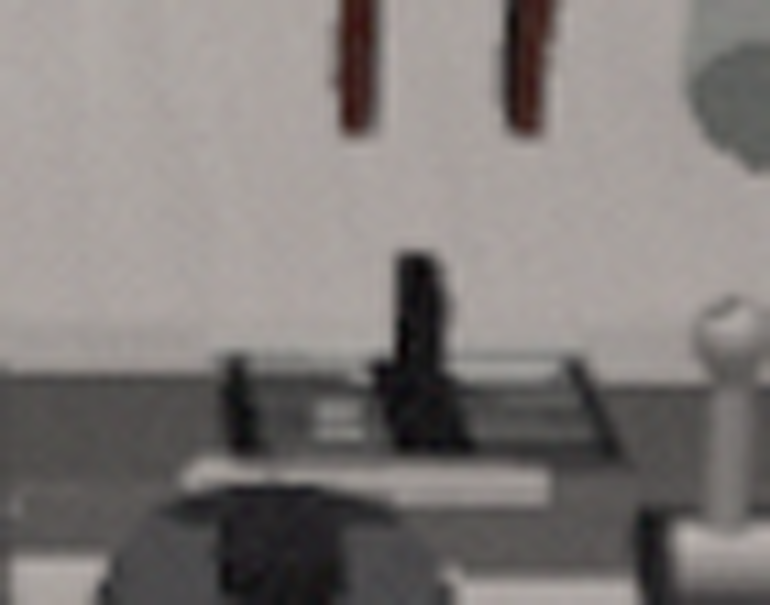

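It has swung down: the fin stands square and the block fills the bay, with the rear top edge level with the bay's edge at about row 455. To make sure it is home, I'll press its rear with the closed fingertips. If it is flush, contact should come at z of about 100.

Request:
arm_command --pt "-0.2 -2.5 0 0" --pt "-0.2 -2.43 0 0" --pt "0 0 -1.5 0" --pt "0 0 -2 0" --pt "0 0 -1.5 0" --pt "0 0 0 0" --fingers 0

```text
t: 13.68
eef_pos: [539.0, -76.7, 105.7]
eef_rot: [[0.068, 0.998, -0.004], [0.998, -0.068, 0.001], [0.001, -0.004, -1.0]]
ft_force: [0.1, 1.2, -0.4]
opening: 0.5
```

Request:
arm_command --pt "0 0 -0.3 0" --pt "0 0 -0.3 0" --pt "0 0 -0.2 0" --pt "0 0 0 0"

```text
t: 14.18
eef_pos: [540.9, -77.7, 100.1]
eef_rot: [[0.068, 0.998, 0.001], [0.998, -0.068, -0.0], [-0.0, 0.001, -1.0]]
ft_force: [-0.4, 0.7, 3.3]
opening: 0.7
```

Run:
```python
from h import *
cv2.imwrite("pics/side12.png",cams.snapshot("side")[:,:,::-1])
s=get_state();print(s["t"],s["eef_pos"],s["opening"],s["ft_force"],s["wrist_torque"])
crop("pics/side12.png",280,190,350,245,11,"pics/s12.png")
```

```text
14.225 [540.89737524 -77.74006902 100.09377056] 0.6118300257344574 [-0.64398015  0.21724474  3.97563791] [ 0.05386963 -0.00979472 -0.01336415]
```

View pics/s12.png

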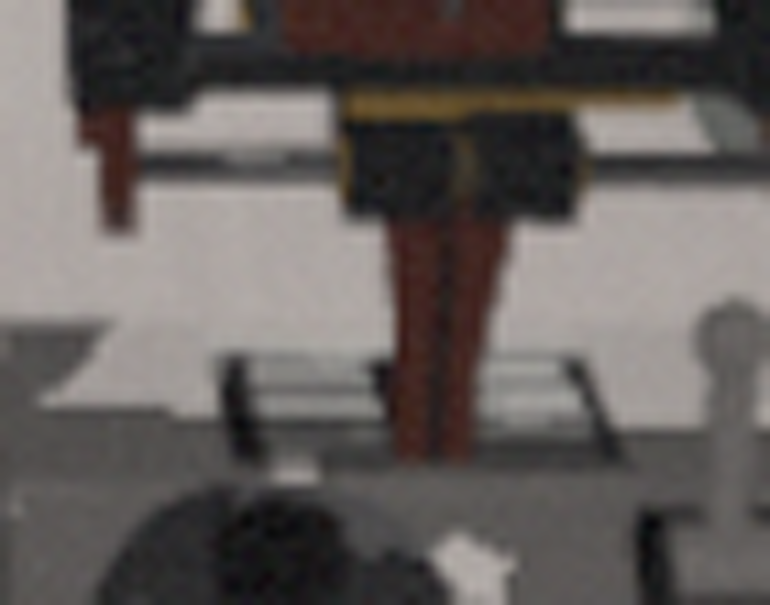

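Contact came at z = 100.1 against 99.9 expected for flush. I'll press a little harder to confirm it does not give, then lift off and move towards the toggle.

Request:
arm_command --pt "0 0 -0.15 0" --pt "0 0 0 0"

```text
t: 14.48
eef_pos: [541.0, -77.7, 99.6]
eef_rot: [[0.068, 0.998, 0.001], [0.998, -0.068, -0.0], [-0.0, 0.001, -1.0]]
ft_force: [-3.1, 1.6, 13.6]
opening: 0.7
```

Request:
arm_command --pt "0 0 1.5 0" --pt "0 1 4 0" --pt "0 2 4.5 0" --pt "1 4.0 2 0" --pt "2 5 0 0" --pt "2 6 0 0" --pt "0 6 0 0" --pt "0 6 0 0" --pt "0 0 0 0"

```text
t: 15.6
eef_pos: [589.8, 225.8, 218.3]
eef_rot: [[0.063, 0.998, 0.0], [0.998, -0.063, 0.001], [0.001, 0.0, -1.0]]
ft_force: [0.2, -1.0, 0.0]
opening: 0.2
```

Run:
```python
from h import *
a=cams.snapshot("side")[:,:,::-1];b=cams.snapshot("top")[:,:,::-1]
cv2.imwrite("pics/side13.png",a);cv2.imwrite("pics/top13.png",b)
s=get_state();print(s["t"],s["eef_pos"],s["opening"],s["ft_force"])
crop("pics/side13.png",270,190,370,265,7,"pics/s13.png")
crop("pics/top13.png",255,135,355,220,7,"pics/t13.png")
```

```text
15.7 [590.0025128  221.79318809 218.17177441] 0.3490230332358519 [ 0.25079791 -0.26942634  0.11089569]
```

View pics/s13.png

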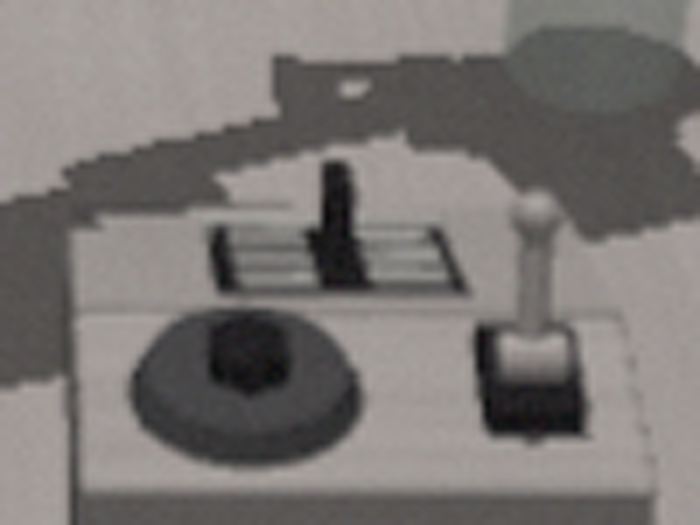

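View pics/t13.png

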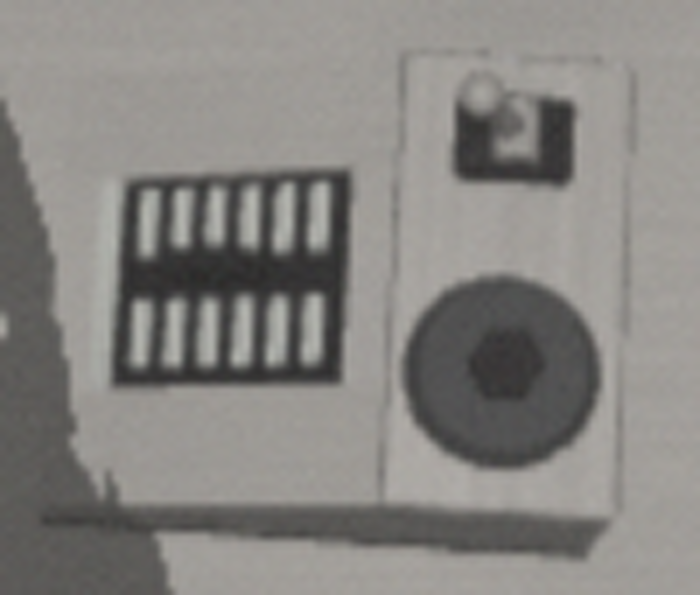

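Top and side views both show the cartridge lying flush in the bay, with an even dark frame and the fin up. The press held at 13.6 N without giving. The ball is still at top-crop (482,93), leaning to the front. I'll check the bar centroid and lower the closed fingers in front of the toggle.

Run:
```python
from h import *
xh=np.array([-.068,-.998]);yh=np.array([.998,-.068]);O=np.array([546.7,10.])
g=cv2.cvtColor(cv2.imread("pics/top13.png"),cv2.COLOR_BGR2GRAY);f=8;x0,y0=268,156
G=cv2.resize(g[y0:194,x0:310],None,fx=f,fy=f,interpolation=cv2.INTER_CUBIC)
n,l,s,c=cv2.connectedComponentsWithStats((G>105).astype(np.uint8))
P=[onz("top",(c[i]+.5)/f-.5+[x0,y0],82.6) for i in range(1,n) if 300<s[i,4]<5000 and s[i,3]<100 and s[i,2]<45]
P=np.array(P)[:,:2];print(len(P),((P-O)@xh).round(1),((P-O)@yh).round(1),((P.mean(0)-O)@xh),((P.mean(0)-O)@yh),"expect u 55.2")
```

```text
12 [72.2 87.3 42.3 57.3 13.3 27.8 87.1 57.  71.9 27.5 42.1 13.1] [ 28.7  30.5  27.7  28.4  23.3  26.3 -20.2 -23.3 -22.  -25.6 -24.6 -26.2] 49.90508793478958 1.917654729297048 expect u 55.2
```

Request:
arm_command --pt "0.14 -5.5 0 0" --pt "0.14 -5.5 0 0" --pt "0.14 -5.5 0 0" --pt "0.14 -5.5 0 0" --pt "0.14 -5.5 0 0" --pt "0.14 -5.5 0 0" --pt "0 0 -1.8 0" --pt "0 0 -1.8 0" --pt "0 0 -1.9 0" --pt "0 0 0 0"

```text
t: 16.95
eef_pos: [596.6, -109.8, 162.0]
eef_rot: [[0.07, 0.998, -0.003], [0.998, -0.07, 0.001], [0.0, -0.004, -1.0]]
ft_force: [-0.3, 0.2, -0.3]
opening: 0.3
```

Run:
```python
from h import *
a=cams.snapshot("side")[:,:,::-1]
cv2.imwrite("pics/side14.png",a)
s=get_state();print(s["t"],s["eef_pos"],s["opening"],s["ft_force"])
crop("pics/side14.png",270,150,380,260,5,"pics/s14.png")
```

```text
17.0 [ 597.62199144 -109.72981605  162.98267281] 0.46850965971216413 [ 0.37203048  0.804075   -0.03198868]
```

View pics/s14.png

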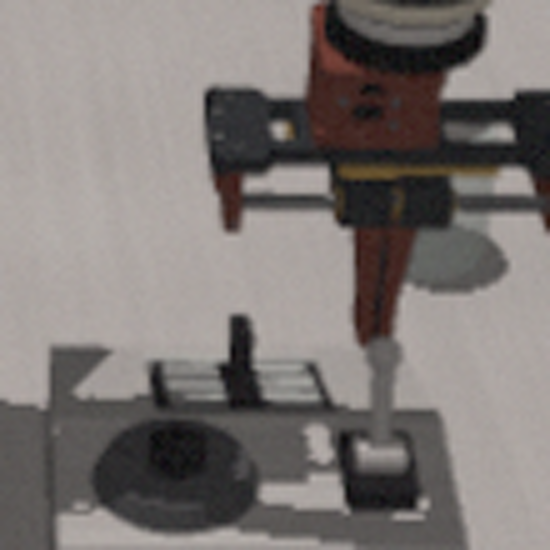

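The bar rows are evenly spaced. The gaps to the lip and the upper edge put the fin at bay x of about 64 mm, against the lower end and inside the 64–68 mm range. In the side crop the fingers (377,335) stand just in front of the ball (383,352). Now I'll push the toggle over.

Request:
arm_command --pt "0.05 -1 0 0" --pt "-0.05 -0.8 0 0" --pt "-0.05 -0.8 0 0" --pt "-0.05 -0.8 0 0" --pt "-0.05 -0.8 0 0" --pt "-0.05 -0.4 0 0" --pt "0 0 0 0"

```text
t: 17.88
eef_pos: [596.6, -154.9, 162.9]
eef_rot: [[0.068, 0.998, -0.0], [0.998, -0.068, -0.0], [-0.0, -0.0, -1.0]]
ft_force: [-0.3, 0.7, -0.4]
opening: 0.7
```

Request:
arm_command --pt "-0.03 -0.4 0 0" --pt "-0.03 -0.3 0 0" --pt "-0.02 -0.2 0 0" --pt "0 0 0 0"

```text
t: 18.38
eef_pos: [595.6, -163.5, 163.0]
eef_rot: [[0.068, 0.998, -0.001], [0.998, -0.068, 0.0], [-0.0, -0.001, -1.0]]
ft_force: [-0.3, 1.6, -1.1]
opening: 0.8
```

Run:
```python
from h import *
a=cams.snapshot("side")[:,:,::-1]
cv2.imwrite("pics/side15.png",a)
s=get_state();print(s["t"],s["eef_pos"],s["opening"],s["ft_force"])
crop("pics/side15.png",270,150,380,260,5,"pics/s15.png")
```

```text
18.425 [ 595.65568239 -163.46680333  163.07301161] 0.4604838835577705 [-1.14200495  1.39208151 -0.68533079]
```

View pics/s15.png

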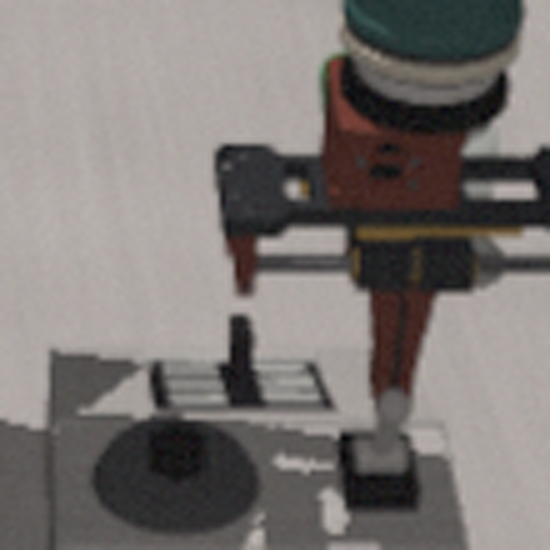

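The ball has gone over to crop (393,408), with 1–2 N on the fingers. I'll push on until the stop is felt.

Request:
arm_command --pt "-0.02 -0.2 0 0" --pt "0 -0.1 0 0" --pt "0 0 0 0"

```text
t: 18.8
eef_pos: [595.6, -165.7, 163.1]
eef_rot: [[0.068, 0.998, -0.0], [0.998, -0.068, 0.001], [0.001, -0.0, -1.0]]
ft_force: [0.0, 5.0, -0.3]
opening: 1.0
```

Request:
arm_command --pt "-0.02 -0.2 0 0" --pt "0 0 0 0"

```text
t: 19.05
eef_pos: [595.4, -166.1, 163.0]
eef_rot: [[0.068, 0.998, -0.0], [0.998, -0.068, 0.004], [0.004, -0.001, -1.0]]
ft_force: [0.7, 10.7, 1.6]
opening: 0.5
```

Request:
arm_command --pt "-0.01 -0.15 0 0" --pt "0 0 0 0"

```text
t: 19.3
eef_pos: [595.4, -166.2, 163.0]
eef_rot: [[0.068, 0.998, -0.0], [0.998, -0.068, 0.006], [0.006, -0.001, -1.0]]
ft_force: [1.4, 13.7, 1.8]
opening: 0.4
```

The stop is reached: the force rises to 13.7 N with no further motion. I'll back off, lift away and check.

Request:
arm_command --pt "0.05 0.8 0 0" --pt "0.1 1.5 0 0" --pt "0.2 2.5 1 0" --pt "0 4 3 0" --pt "0 6 2 0" --pt "0 6 0 0" --pt "0 6 0 0" --pt "0 6 0 0" --pt "0 6 0 0" --pt "0 0 0 0" --pt "0 0 0 0"

```text
t: 20.68
eef_pos: [598.8, 217.2, 222.9]
eef_rot: [[0.067, 0.998, 0.0], [0.998, -0.067, -0.001], [-0.001, 0.0, -1.0]]
ft_force: [0.6, -0.7, -0.4]
opening: 0.6
```

Run:
```python
from h import *
a=cams.snapshot("side")[:,:,::-1];b=cams.snapshot("top")[:,:,::-1]
cv2.imwrite("pics/side16.png",a);cv2.imwrite("pics/top16.png",b)
s=get_state();print(s["t"],s["eef_pos"],s["opening"],s["ft_force"])
A=cv2.resize(a[185:275,270:370].copy(),None,fx=5,fy=5,interpolation=cv2.INTER_CUBIC)
crop("pics/side16.png",270,185,370,275,6,"pics/s16.png")
crop("pics/top16.png",255,130,355,215,7,"pics/t16.png")
d=np.abs(b.astype(int)-cv2.imread("pics/top0.png")).max(2)
for n,(x,y) in dict(jar=(209,128),cap=(166,137),driver=(405,175),pad=(408,221)).items(): print(n,(d[y-15:y+15,x-15:x+15]>40).sum())
```

```text
20.775 [599.02753471 216.07531961 222.91099908] 0.17451055681221103 [ 0.17787967 -0.58907276  0.90021414]
jar 383
cap 449
driver 0
pad 0
```

View pics/s16.png

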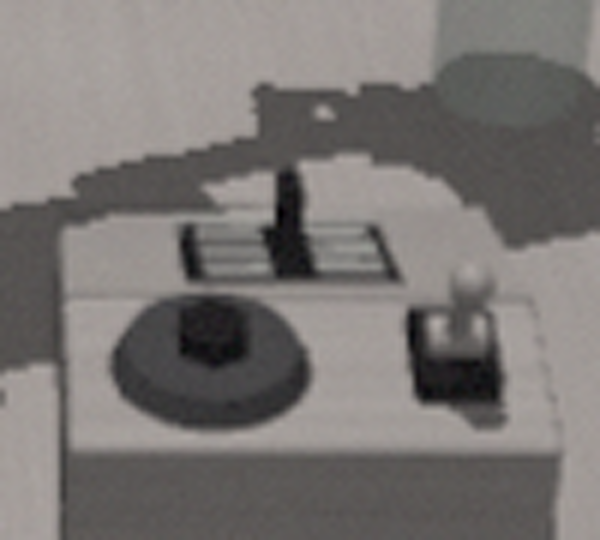

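View pics/t16.png

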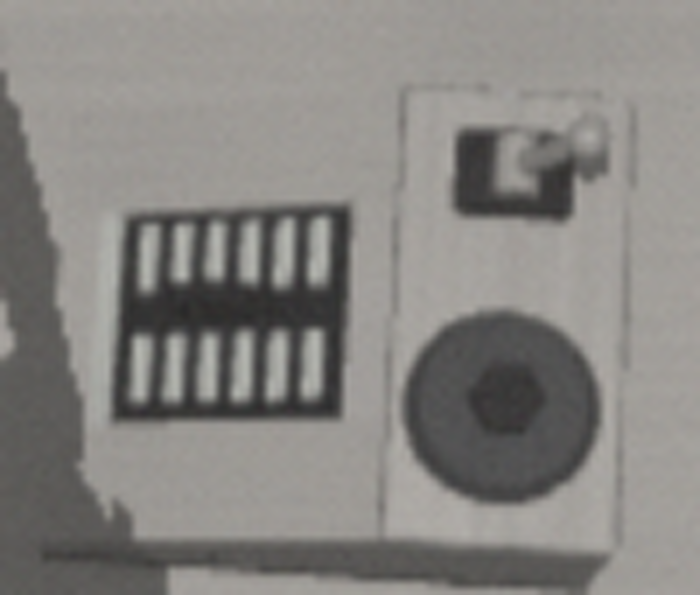

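View pics/top16.png

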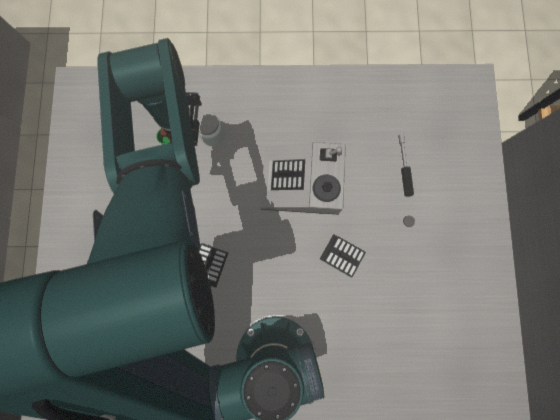

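Run:
```python
from h import *
xh=np.array([-.068,-.998]);O=np.array([546.7,10.])
t0=lambda u,v:np.array([255+(u+.5)/8-.5,135+(v+.5)/8-.5])
t=lambda u,v:np.array([255+(u+.5)/7-.5,130+(v+.5)/7-.5])
s0=lambda u,v:np.array([240+(u+.5)/5-.5,165+(v+.5)/5-.5])
s=lambda u,v:np.array([270+(u+.5)/6-.5,185+(v+.5)/6-.5])
for nm,a,b in [("start",t0(550,107),s0(533,277)),("now",t(588,140),s(471,285))]:
    P,e=tri(a,b);q=onz("top",a,171);print(nm,P.round(1),round(e,1),((P[:2]-O)@xh).round(1),"u at z171",((q[:2]-O)@xh).round(1))
crop("pics/top16.png",290,135,350,170,13,"pics/t17.png")
crop("pics/side16.png",325,215,365,255,14,"pics/s17.png")
```

```text
start [ 597.  -141.5  174.6] 0.8 147.7 u at z171 148.0
now [ 593.5 -185.1  170.7] 1.5 191.5 u at z171 191.5
```

View pics/t17.png

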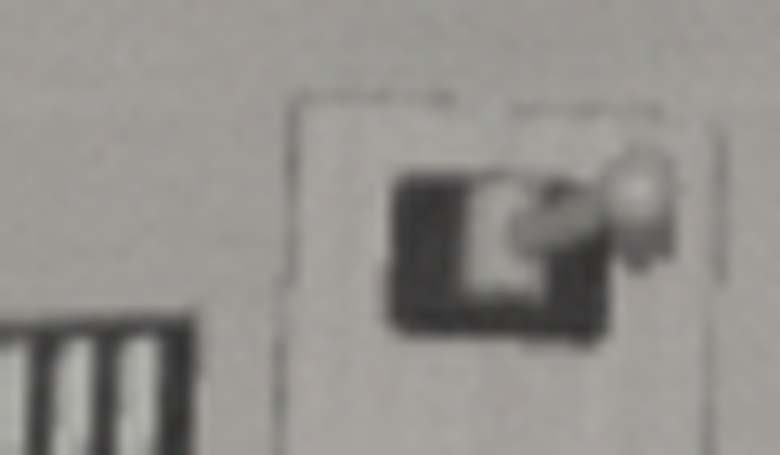

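View pics/s17.png

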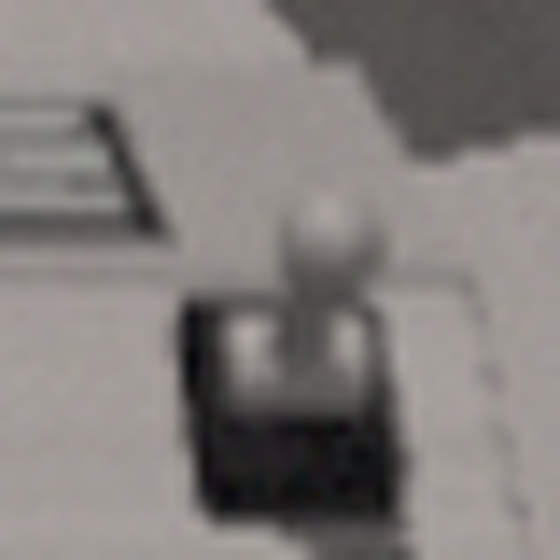

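The stop position agrees with full-on: the finger face was at u = 182.5, which puts the pivot at about 169, against 167–170 measured. The ball's travel measures 44 mm against 48 nominal, within the 1–2 px error of highlights on a 6 px ball. I'm handing the job in.

Run:
```python
from h import *
print(bot.close_job())
```

```text
the job is handed in; nothing more can be done
None
```

The filter cartridge is back in the bay with its tongue under the lip, and the toggle has been pushed to its far stop. I handed the job in at about 20.8 s. I used the cartridge farthest from the robot, at 517 mm.

**What I did:** I gripped the fin and rolled the cartridge in the jaws against the slope until its tongue reached the bay floor. I slid it under the lip, let it swing down, and pressed its rear. Only then did I flip the toggle and back away.

**Checks that agreed:**
- **Cartridge:** the rear press met the block at z = 100.1 mm, against 99.9 mm expected for flush, and it held at 13.6 N. Both views show it flush.
- **Toggle:** it stopped firmly at 13.7 N, and the finger position there fits the fully-on angle.
- **Robot:** the fingers are clear and the wrist force is about zero.
- **Nut driver and foot pad:** the top picture shows no change around either.

**Checks that disagreed or fell short:**
- **Bar centroid:** it came out at 50 mm, against about 55 mm expected from my base pose. The gaps to the bay edges put the fin at bay x of about 64 mm, the very bottom of its 64–68 mm home range.
- **Toggle travel:** the ball moved 44 mm as measured, against 48 mm nominal. I put this down to pixel error.
- **Jar and cap:** the arm and its shadow covered this area in the last top view, so the picture comparison could not confirm them. The jar looks to be where it was and the cap is only partly visible. Neither was approached.

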